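# Open the self-locking medicine box and hold it open by its key

### The job

Please open the locked medicine box for me: take the round-headed key from the wooden key stand, leaving the other two keys in their places, push it fully home into the lock in the lid and turn it a quarter turn clockwise. The lock is sprung and the lid falls shut by itself, so do not let go: keep the key turned, lift the lid by the key alone until its front edge has risen about 4 cm, and finish holding it there so that I can reach in. Do not knock over the salt shaker, the spice jar or the mug.

Things in the scene. Friction and masses are not known exactly. Their poses are not given: they have to be found in the camera images.
- round_key: Key to use: ROUND black head, disc 34 mm wide, 10 mm thick (x), top 38 mm above origin. Origin: on the axis at the shoulder (28 mm wide bar under the head). z up, y in the head's plane. Blade below: 4 mm thick (x), 12 mm wide (y), V tip at z = -32.5 mm, thin neck (z 0 to -8 mm). 45 g. Stands blade down in a slot of the stand. Close fingers along x, 24 mm above the origin.
- square_key: Key for something else: SQUARE black head (30 mm wide, 36 mm high, 10 mm thick); blade and origin as the round key's. In another slot of the stand; leave it there.
- narrow_key: Key for something else: NARROW upright black head (17 mm wide, 42 mm high, 10 mm thick; at its foot a 28 mm wide bar); blade and origin as the round key's. In another slot of the stand; leave it there.
- key_stand: Wooden block 60 x 174 x 44 mm (x, y, z), fixed, at the robot's left, origin at the centre of the underside. Three slots in a row along its y, 56 mm apart, 39 mm deep, 6.5 x 15.5 mm; which key is in which slot varies. The keys' shoulders rest on its top, their axes parallel to the stand's, 22 mm or more between neighbouring heads.
- medicine_box: White sheet-steel box with lid, 174 x 244 x 94 mm (x, y, z), fixed, in front of the robot. Origin: centre of the underside; the front looks to its -x. A bolt in the lid catches under a keeper in the front wall: the lid rises only once the lock is turned about 1 rad. A folded wire handle lies flat on the lid, 50 mm or more behind the keyhole.
- keyhole (a point): Centre of the key slot at the top of the 38 mm square steel lock plate in the lid, 32 mm behind the lid's front edge, 94 mm above the worktop. Axes as the box's, turning with the lid: z out of the lid, y along the slot. Blade goes in flat along y, either way round; slot 5.8 x 14.4 mm, its mouth bevelled 3 mm all round. Fully home, the key's origin is at this point, the shoulder on the plate.
- lock_plug (a joint): Lock cylinder, rad: 0 at rest, grows clockwise from above, stop 1.45, sprung back (0.1 N m). Two pairs of sticky sprung pins 16 and 25 mm below the plate resist the key, about 8 to 15 N straight down; rocking its yaw 3 to 7 degrees each way eases it past. It turns only with the key home; blade play in it 0.18 rad, so the key turns about 1.6 rad.
- lid (a joint): Lid angle, rad: 0 = shut, grows as the front edge rises (0.1 rad raises it 17 mm). 0.35 kg; falls shut when let go. The turned key is captive (2 mm play up and down): pulling it up lifts the lid. Its head's flat faces then look along the hinge line, so it can pivot between the fingers as the lid tilts: the tool need not tilt with it.
- lid_hinge (a point): Middle of the lid's hinge line, at the back of the box, 74 mm above the worktop, 142 mm behind the keyhole. The line runs along the point's y; axes as the keyhole's. The lid opens by turning about +y (right-hand rule).
- lid_front (a point): Middle of the lid's lower front edge, 69 mm above the worktop when shut.
- salt_shaker: Salt shaker, 44 mm across, 90 mm high, standing behind and between box and stand; origin under its foot.
- spice_jar: Spice jar with a yellow cap, 44 mm across, 100 mm high, beside the salt shaker; origin under its foot.
- mug: Plain white mug, 86 mm across, 101 mm high, to the right of the box; origin under its foot.

How it is judged (in metres and radians):
On the way, in this order (a step that is already met when the one before it is completed fails the run):
1. the round-headed key is fully home in the lock (shoulder within 4 mm of the plate), not yet turned, lid shut (distance between round_key and keyhole below 0.004 m and value of joint lock_plug below 0.5 rad and value of joint lid below 0.04 rad), for 0.1 s.
2. the key has turned the lock about a quarter turn (cylinder past 1.1 rad), before the lid is raised (below 0.1 rad) (value of joint lock_plug above 1.1 rad and distance between round_key and keyhole below 0.006 m and value of joint lid below 0.1 rad), for 0.1 s.
At the end, for the whole second after the job is handed in: Round key in the lock (shoulder within 7 mm of the keyhole), gripped (over 2 N) and turned: cylinder past 1.1 rad. Lid still and held by the key alone, 0.14 to 0.40 rad open (front edge up 24 to 68 mm); fingers and arm off the box and lid. Other keys in their slots (value of joint lid between 0.14 and 0.4 rad and velocity of joint lid between -0.1 and 0.1 rad/s and value of joint lock_plug above 1.1 rad and distance between round_key and keyhole below 0.007 m and contact force between the fingers and round_key above 2 N and contact force between each of the arm, the fingers and medicine_box below 1 N and z of each of square_key, narrow_key in the frame of key_stand below 0.06 m); the arm keeps its last pose, push and grip.
It fails at once if another key is taken from the stand or pushed out of place by more than 2 cm (distance of any of square_key, narrow_key from where it was at the start of the episode above 0.02 m).
It fails at once if the salt shaker, the spice jar or the mug is knocked over (angle between any of salt_shaker, spice_jar, mug's own z axis and vertical above 0.6 rad).
It also fails if it takes over 54 s, if anything falls off the work surface, if the arm or the gripper's body presses on something with over 40 N, if the wrist force passes 120 N, or if a joint passes its speed limit or range.

### The arm

A 6-joint arm with a two-finger parallel gripper is mounted at the origin on a cart in front of the work surface, level with it; the furniture and walls round the work are solid. World frame = base frame: x ahead of the robot, y to its left, z up, the work surface at z = 0. Lengths are in mm, angles in rad, forces in N, time in s.
With the tool pointing down it reaches from about 300 to 775 mm from the base axis. Payload 14.6 kg.
Tool frame: the origin (TCP) lies between the finger pads; the fingertips stand manip.tip_reach ahead of it and the grasp point (between the pads) lies 5 mm behind it (manip.tip_reach is the distance from the TCP to the fingertips, in mm); z points along the fingers, y is the line along which they close (so a half turn about z gives the same grasp; the last joint's range is limited). The gripper opens to 94 mm and grips with 3 to 60 N. Pads are 16 mm wide; open, the fingers measure 119 mm over their backs; the gripper's body (75 mm by 177 mm) begins 78 mm behind the grasp point.
Start: joints at [-1.322, 0.3, 1.521, -0, 1.321, -0.067], TCP at [170.81, -522.794, 219.446] pointing down, gripper open.
Joint ranges: [-3.03, 3.03], [-0.79, 2.21], [0.23, 2.52], [-1.04, 4.18], [0, 3.07], [-2.55, 2.55]. Speed limits (rad/s): [2.22, 2.22, 2.57, 3.14, 3.14, 3.14].

### API

Orientations are given as [roll, pitch, yaw] about the fixed x, y, z axes, in that order (R = Rz(yaw) Ry(pitch) Rx(roll)).
In Python, from cell import manip gives the robot as it stands. The module is installed in compiled form; this text tells all that it offers.
- The arm moves only by the shell command python3 -m creep 'ROWS' [FORCE]. ROWS is JSON, a list of rows, each a list of 3 entries, a list of its own where there are three numbers: the opening, from -1 (shut) to 1 (fully open), then the shift along the tool's x, y, z in cm, then the turn about the tool's z in units of 5 degrees (1.0 is 5 degrees). In form: [[grip, [tx, ty, tz], roll], ...]. A call has 1 to 12 rows; each row is the pose to reach, as a shift and turn from the pose commanded when the call began, along the tool's axes at that moment; what a row does not reach only later rows make up. A row lasts 1/10 s, in which the tool goes at most 50 mm and 8.59 degrees, less where a joint would pass 70% of its speed; a pose out of reach is approached as far as the arm can. A call with a gripper value outside its range is refused whole. The fingers move at their own pace and stop on an object; FORCE is the grip in N (left out, the last holds). Time passes only in rows, so rows that repeat a pose let the fingers close. It gives the time, the measured TCP pose, the force, the opening and the grip force at its end, in the units of the state.
- manip.read_state(): the state, without advancing time (a new reading comes with each control period).
- manip.camera(name): name is "side" or "top" or "wrist"; returns the picture (400x640x3 uint8, red, green, blue); there is no depth.
- manip.camera_params(name): a dict with "fovy" (degrees; the focal length in pixels is half the picture's height over the tangent of half this angle, whatever the lens; pixels are square), "cx", "cy" (the principal point, pixels), "origin" and "attitude" of the camera in the world. Camera axes: x right, y down, z forward; pixel columns grow to the right and rows downward; lengths in mm; the calibration is good to about 2 mm. The wrist camera is an equidistant fisheye: a pixel r from the principal point sees the ray r / f radians off the axis. A picture is of the moment at which its call begins: read the wrist's pose just before it. camera_params takes no time and is no camera call; for the wrist camera it gives the pose at the moment of the call.
- manip.sign_off(): hands the job in; it is judged then, once.
The state is a dict: "clock": time; "joints": joint angles; "qd": joint speeds; "effort": joint torques, N m; "eef_pos": TCP position; "eef_rot": TCP orientation; "wrist_force": force on the tool from outside, world axes, zero at the start; "moment": the same for the moment, N m; "finger_gap": finger opening in mm; "finger_force": force on a finger pad.
Only numpy, scipy, OpenCV 4.12 (cv2) and the standard library are available. Lean on these libraries where they do the work, as an engineer would, in place of code of your own. Each camera call takes 0.05 s, during which the arm holds its last target. There are 200 camera calls.

## Working session

There is one attempt and no reset: what is moved stays moved. The work goes in short steps, Python scripts to look and compute and a shell command to move; the robot and the scene stay as the last step left them, time stands still between calls to the robot, and variables do not carry over. Pictures are saved under pics/ and viewed, at most 13 in all, crops included, and the job is handed in when it is done.

```bash
mkdir -p pics; python3 - <<'E'
from cell import manip
import cv2,numpy as np
print(manip.read_state(), manip.tip_reach)
for n in("top","side","wrist"):
    print(n,manip.camera_params(n))
    cv2.imwrite(f"pics/{n}0.png",manip.camera(n)[...,::-1])
E
```

```text
{'clock': 0.0, 'joints': array([-1.32161228e+00,  3.00452855e-01,  1.52155117e+00, -6.96857300e-06,
        1.32068161e+00, -6.65887635e-02]), 'qd': array([ 0.0005233 , -0.00123179, -0.00105654, -0.00017733,  0.00037373,
        0.0008366 ]), 'effort': array([ 1.93064084e-04, -5.31810522e+01, -3.52739167e+01,  7.07167760e-02,
        2.44114827e-02, -9.92695573e-05]), 'eef_pos': array([ 170.7476855 , -522.58213194,  218.90897699]), 'eef_rot': array([-3.14050164e+00, -6.59917781e-05,  3.15774505e-01]), 'wrist_force': array([ 0.29258406,  0.1097728 , -0.19962639]), 'moment': array([-0.05460754,  0.09667781,  0.02903752]), 'finger_force': 0.0, 'finger_gap': 93.88228260896216} 14.0
top {'fovy': 42.56878903827029, 'cx': 313.0641920577583, 'cy': 200.1224377810561, 'origin': array([-190.81623805, -290.69857   , 1443.57807364]), 'attitude': array([-2.58291042,  0.01431925, -1.28257704])}
side {'fovy': 45.486148467040806, 'cx': 318.87745768771157, 'cy': 208.48763577674646, 'origin': array([   61.72595954, -1084.82405908,   824.21228301]), 'attitude': array([-2.11570076,  0.00898314, -0.49235301])}
wrist {'fovy': 65.70646984690485, 'cx': 317.5414136624954, 'cy': 197.64986291021125, 'origin': array([ 242.11800532, -499.1758878 ,  384.00887721]), 'attitude': array([ 2.87638731e+00,  1.03465691e-03, -1.25540167e+00])}
```

View pics/top0.png

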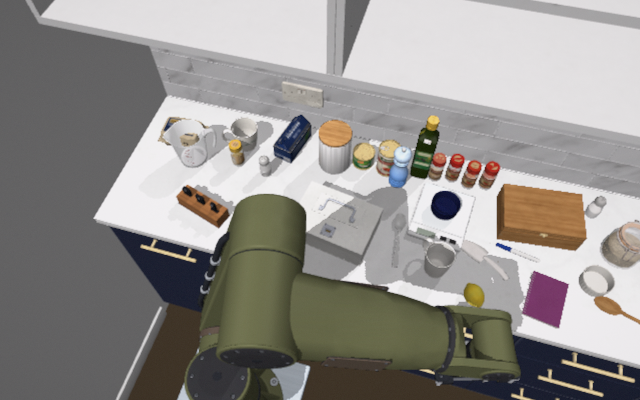

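View pics/side0.png

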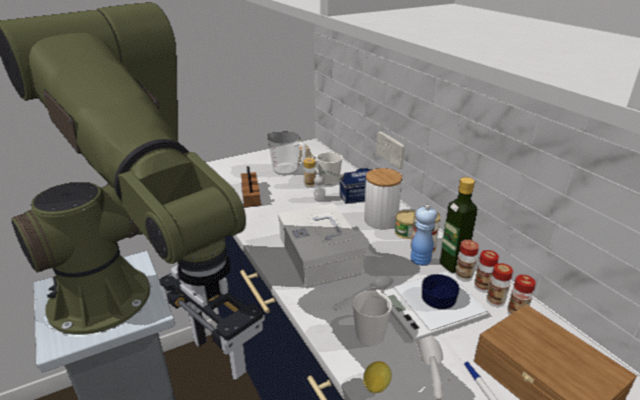

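The top view shows the key stand at about (203,205) with three black heads, the lock plate at about (328,230), the jar at (236,152) and the shaker at (265,166). The mug is at (438,260).

```bash
cat > h.py <<'E'
import numpy as np, cv2
from cell import manip
from scipy.spatial.transform import Rotation as R
def ray(p,uv,fish=False):
    f=200/np.tan(np.radians(p["fovy"])/2)
    x=(uv[0]-p["cx"])/f; y=(uv[1]-p["cy"])/f
    if fish:
        r=np.hypot(x,y); d=np.array([x/r*np.sin(r),y/r*np.sin(r),np.cos(r)]) if r>1e-9 else np.array([0,0,1.])
    else: d=np.array([x,y,1.])
    return R.from_euler("xyz",p["attitude"]).apply(d/np.linalg.norm(d))
def plane(p,uv,z,fish=False):
    d=ray(p,uv,fish); return p["origin"]+d*(z-p["origin"][2])/d[2]
def proj(p,X,fish=False):
    f=200/np.tan(np.radians(p["fovy"])/2)
    c=R.from_euler("xyz",p["attitude"]).inv().apply(np.asarray(X,float)-p["origin"])
    if fish:
        t=np.arctan2(np.hypot(c[0],c[1]),c[2]); k=t/np.hypot(c[0],c[1])
    else: k=1/c[2]
    return np.array([p["cx"]+f*k*c[0],p["cy"]+f*k*c[1]])
E
python3 - <<'E'
from h import *
p=manip.camera_params("top")
for n,uv,z in [("k1",(187,190),75),("k2",(201,196),75),("k3",(215,204),75),("plate",(328,230),94),("jar",(236,152),50),("salt",(265,166),45),("mug",(438,260),50),("standL",(178,207),0),("standR",(221,224),0)]:
    print(n,plane(p,uv,z).round())
im=cv2.imread("pics/top0.png")
a=cv2.resize(im[160:260,150:400],None,fx=3.2,fy=3.2,interpolation=cv2.INTER_CUBIC)
cv2.imwrite("pics/c1.png",a)
E
```

```text
k1 [549. 370.  75.]
k2 [541. 317.  75.]
k3 [525. 263.  75.]
plate [ 524. -105.   94.]
jar [752. 284.  50.]
salt [727. 171.  45.]
mug [ 540. -441.   50.]
standL [520. 407.   0.]
standR [499. 246.   0.]
```

View pics/c1.png

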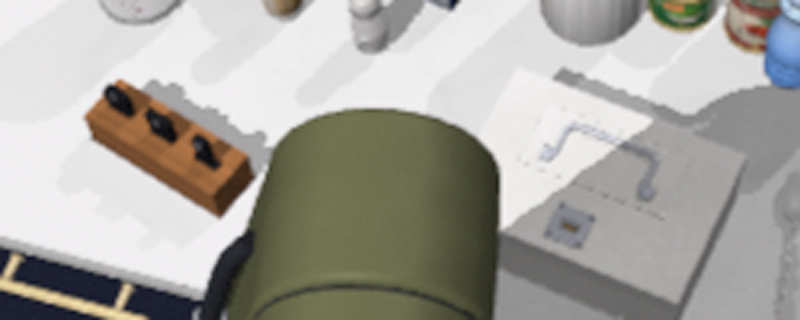

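```bash
python3 -m creep '[[1,[44.7,-24.5,-5],-11.8],[1,[44.7,-24.5,-5],-11.8],[1,[44.7,-24.5,-5],-11.8],[1,[44.7,-24.5,-5],-11.8],[1,[44.7,-24.5,-5],-11.8],[1,[44.7,-24.5,-5],-11.8],[1,[44.7,-24.5,-5],-11.8],[1,[44.7,-24.5,-5],-11.8],[1,[44.7,-24.5,-5],-11.8],[1,[44.7,-24.5,-5],-11.8],[1,[44.7,-24.5,-5],-11.8],[1,[44.7,-24.5,-5],-11.8]]'
python3 -m creep '[[1,[0,0,0],0],[1,[0,0,0],0],[1,[0,0,0],0]]'
python3 - <<'E'
from h import *
import pickle
s=manip.read_state();p=manip.camera_params("wrist"); im=manip.camera("wrist")
pickle.dump((s,p,im),open("w1.pkl","wb")); cv2.imwrite("pics/w1.png",im[...,::-1]); print(s["eef_pos"],s["eef_rot"],s["clock"],p)
E
```

```text
clock: 1.35
eef_pos: [520.2, -149.9, 269.0]
eef_rot: [-3.141, -0.0, 1.348]
wrist_force: [-0.7, -0.3, -0.1]
finger_gap: 94.4
finger_force: 0.0
clock: 1.65
eef_pos: [518.9, -152.2, 269.5]
eef_rot: [3.142, 0.0, 1.344]
wrist_force: [-0.8, 0.1, -0.7]
finger_gap: 93.9
finger_force: 0.0
[ 518.94717442 -152.19044896  269.52096042] [3.14154357e+00 1.06452855e-04 1.34378717e+00] 1.65 {'fovy': 65.70646984690485, 'cx': 317.5414136624954, 'cy': 197.64986291021125, 'origin': array([535.14749245, -78.13944055, 434.5624432 ]), 'attitude': array([ 2.87658962e+00,  5.66565791e-04, -2.27399289e-01])}
```

View pics/w1.png

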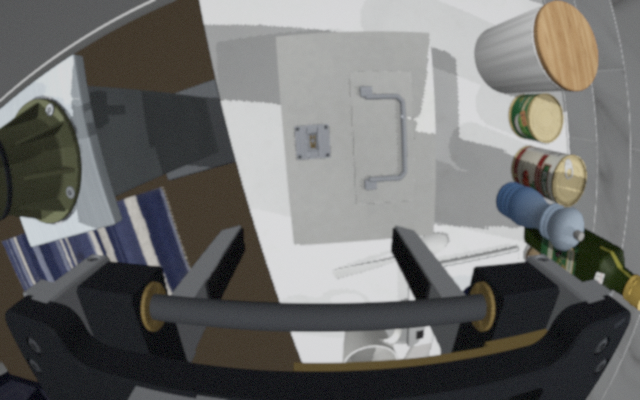

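The wrist view shows the lock plate centred at about (312,141) and the lid corners at about (277,36), (294,243), (433,35) and (435,240).

```bash
python3 - <<'E'
from h import *
import pickle
s,p,im=pickle.load(open("w1.pkl","rb"))
c=im[105:180,280:345].astype(int)
big=cv2.resize(im[105:180,275:350,::-1],None,fx=8,fy=8,interpolation=cv2.INTER_CUBIC); cv2.imwrite("pics/c2.png",big)
# plate: bluish
m=((c[...,2]-c[...,0])>12).astype(np.uint8)
m=cv2.morphologyEx(m,cv2.MORPH_CLOSE,np.ones((9,9)))
cs=cv2.findContours(m,cv2.RETR_EXTERNAL,cv2.CHAIN_APPROX_NONE)[0]
k=max(cs,key=cv2.contourArea); k=k.reshape(-1,2)+[280,105]
W=np.array([plane(p,q,94,True)[:2] for q in k],np.float32)
print(cv2.minAreaRect(W),len(k))
g=((c[...,0]-c[...,2])>15); ys,xs=np.nonzero(g); print(len(xs),(xs+280).mean(),(ys+105).mean(),plane(p,(xs.mean()+280,ys.mean()+105),94,True))
pts=np.array([plane(p,(x+280,y+105),94,True)[:2] for x,y in zip(xs,ys)],np.float32); print(cv2.minAreaRect(pts))
for uv in [(277,36),(294,243),(433,35),(435,240)]: print(plane(p,uv,94,True).round(1))
E
```

```text
Traceback (most recent call last):
ValueError: max() iterable argument is empty
```

View pics/c2.png

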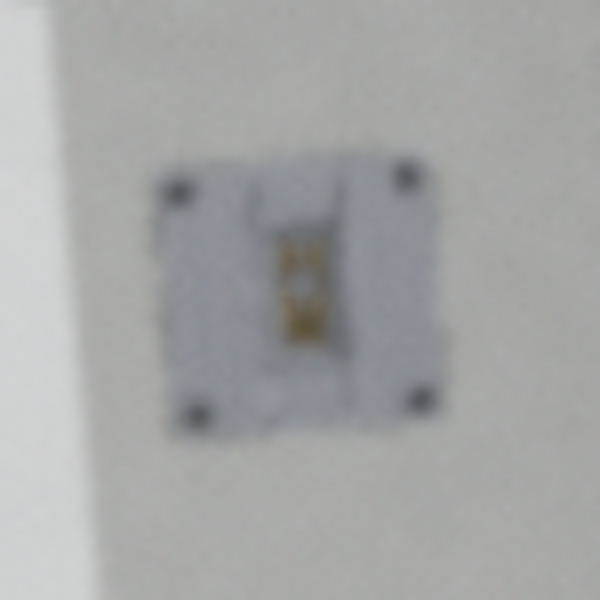

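The crop shows the four plate screws at crop pixels (179,191), (406,177), (197,416) and (422,399), with the slot between them.

```bash
python3 - <<'E'
from h import *
import pickle
s,p,im=pickle.load(open("w1.pkl","rb"))
sc=[(179,191),(406,177),(197,416),(422,399)]
W=np.array([plane(p,((u+.5)/8-.5+275,(v+.5)/8-.5+105),94,True) for u,v in sc])
print(W.round(1),W.mean(0).round(1))
a=lambda v:np.degrees(np.arctan2(v[1],v[0]))
print("x",a(W[1]-W[0]),a(W[3]-W[2]),"y",a(W[0]-W[2])-90,a(W[1]-W[3])-90)
L=np.array([plane(p,q,94,True) for q in [(277,36),(294,243),(433,35),(435,240)]])
print(L.round(1),a(L[0]-L[1])-90,a(L[2]-L[3])-90,np.linalg.norm(L[0]-L[1]))
# lid front edge line: brightness transitions
g=im.mean(2)
P=[]
for v in range(60,230,5):
    row=g[v,265:305]; d=np.abs(np.diff(cv2.GaussianBlur(row.reshape(1,-1),(5,1),0)[0])); P.append(plane(p,(265+np.argmax(d)+.5,v),94,True)[:2])
P=np.array(P,np.float32); l=cv2.fitLine(P,cv2.DIST_HUBER,0,.01,.01).ravel(); 
print("front yaw",a(l[:2]), "dist",(np.array([-l[1],l[0]])@(W.mean(0)[:2]-l[2:])))
E
```

```text
[[ 509.9  -86.7   94. ]
 [ 540.5  -91.9   94. ]
 [ 504.9 -117.6   94. ]
 [ 535.8 -122.4   94. ]] [ 522.8 -104.6   94. ]
x -9.645663580329813 -8.728261099433318 y -9.008175998371442 -8.712063750025862
[[ 512.2   20.1   94. ]
 [ 474.  -216.6   94. ]
 [ 685.5  -10.8   94. ]
 [ 645.3 -255.    94. ]] -9.18352304735042 -9.357015401238115 239.78441489760434
front yaw 81.1448 dist -31.623650021621433
```

```bash
python3 -m creep '[[1,[37.7,-8.6,0],0],[1,[37.7,-8.6,0],0],[1,[37.7,-8.6,0],0],[1,[37.7,-8.6,0],0],[1,[37.7,-8.6,0],0],[1,[37.7,-8.6,0],0],[1,[37.7,-8.6,0],0],[1,[37.7,-8.6,0],0],[1,[37.7,-8.6,0],0],[1,[37.7,-8.6,0],0],[1,[37.7,-8.6,0],0],[1,[37.7,-8.6,0],0]]'
python3 - <<'E'
from h import *
import pickle
s=manip.read_state();p=manip.camera_params("wrist"); im=manip.camera("wrist")
pickle.dump((s,p,im),open("w2.pkl","wb")); print(s["eef_pos"],s["eef_rot"],s["clock"])
u,v=proj(p,[541,317,60],True).astype(int); print(u,v)
u0,v0=max(u-100,0),max(v-75,0); print(u0,v0)
cv2.imwrite("pics/w2.png",cv2.resize(im[v0:v0+150,u0:u0+200,::-1],None,fx=4,fy=4,interpolation=cv2.INTER_CUBIC))
E
```

```text
clock: 2.9
eef_pos: [520.3, 234.3, 269.7]
eef_rot: [3.141, -0.0, 1.344]
wrist_force: [0.8, 0.2, 1.4]
finger_gap: 94.3
finger_force: 0.0
[520.27848656 234.33495642 269.65006477] [ 3.14131555e+00 -6.08673560e-05  1.34381012e+00] 2.9
319 107
219 32
```

View pics/w2.png

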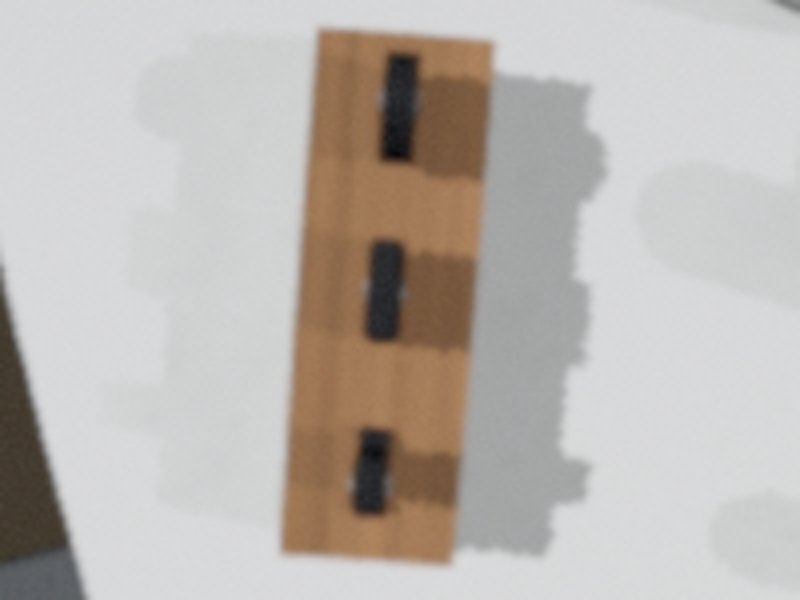

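The crop shows the stand with top corners at about (320,29), (494,42), (450,564) and (282,552). The heads are at (399,107) for the wide round one, (384,290) for the square one and (371,472) for the narrow one.

```bash
python3 - <<'E'
from h import *
import pickle
s,p,im=pickle.load(open("w2.pkl","rb"))
U=lambda u,v:((u+.5)/4-.5+219,(v+.5)/4-.5+32)
a=lambda v:np.degrees(np.arctan2(v[1],v[0]))
C=np.array([plane(p,U(*q),44,True) for q in [(320,29),(494,42),(450,564),(282,552)]])
print(C.round(1),C.mean(0).round(1),[np.linalg.norm(C[i]-C[i-1]).round(1) for i in range(4)])
print("yaw",a(C[0]-C[3])-90,a(C[1]-C[2])-90,a(C[1]-C[0]),a(C[2]-C[3]))
g=im[32:182,219:419].max(2); m=(g<75).astype(np.uint8)
for k in cv2.findContours(m,cv2.RETR_EXTERNAL,cv2.CHAIN_APPROX_NONE)[0]:
    A=cv2.contourArea(k)
    if 60<A<400:
        M=cv2.moments(k); c=(M["m10"]/A+219,M["m01"]/A+32); r=cv2.boundingRect(k)
        print(A,r,np.round(c,1),[plane(p,c,z,True)[:2].round(1) for z in (44,60,82)])
yaw=np.radians((a(C[0]-C[3])+a(C[1]-C[2]))/2-90); ctr=C.mean(0)
for i in(-1,0,1): print(i,(ctr+56*i*np.array([-np.sin(yaw),np.cos(yaw),0])).round(1), (proj(p,ctr+56*i*np.array([-np.sin(yaw),np.cos(yaw),0])+[0,0,38],True)).round(1))
E
```

```text
[[535.7 410.2  44. ]
 [587.6 393.9  44. ]
 [536.9 233.6  44. ]
 [485.3 249.6  44. ]] [536.3 321.9  44. ] [np.float64(168.3), np.float64(54.4), np.float64(168.2), np.float64(54.0)]
yaw -17.414787962490664 -17.539941657030425 -17.44945520877242 -17.26196711228762
113.5 (89, 108, 8, 20) [311.5 149.7] [array([519.1, 268.1]), array([519.8, 269.7]), array([520.8, 272. ])]
153.0 (92, 61, 9, 24) [315.  104.6] [array([536.3, 322.7]), array([536.3, 322.1]), array([536.3, 321.3])]
159.5 (95, 14, 9, 26) [318.5  58.8] [array([553.8, 378.8]), array([553.1, 375.9]), array([552.1, 371.9])]
-1 [519.5 268.4  44. ] [311.1 152.9]
0 [536.3 321.9  44. ] [314.9 104.1]
1 [553.2 375.3  44. ] [318.7  55.8]
```

```bash
python3 -m creep '[[1,[14.48,0.02,12],0.88],[1,[14.48,0.02,12],0.88],[1,[14.48,0.02,12],0.88],[1,[14.48,0.02,12],0.88],[1,[14.48,0.02,12],0.88],[1,[14.48,0.02,12],0.88],[1,[14.48,0.02,12],0.88],[1,[14.48,0.02,12],0.88]]' 40
python3 - <<'E'
from h import *
s=manip.read_state();print(s["eef_pos"],np.degrees(s["eef_rot"]));p=manip.camera_params("wrist"); im=manip.camera("wrist")
u,v=proj(p,[553,375,60],True).astype(int); print(u,v)
u0,v0=max(u-80,0),max(v-60,0); print(u0,v0)
cv2.imwrite("pics/w3.png",cv2.resize(im[v0:v0+120,u0:u0+160,::-1],None,fx=5,fy=5,interpolation=cv2.INTER_CUBIC))
for z in(82,44): print(proj(p,[553.1,375.3,z],True))
E
```

```text
clock: 3.75
eef_pos: [553.2, 375.9, 151.2]
eef_rot: [3.14, -0.002, 1.267]
wrist_force: [0.6, 0.0, 1.0]
finger_gap: 93.7
finger_force: 0.0
[553.17530531 375.85368838 151.20030606] [ 1.79908034e+02 -1.00362335e-01  7.26206231e+01]
318 205
238 145
[318.80361977 213.17017908]
[318.59905649 200.33547541]
```

View pics/w3.png

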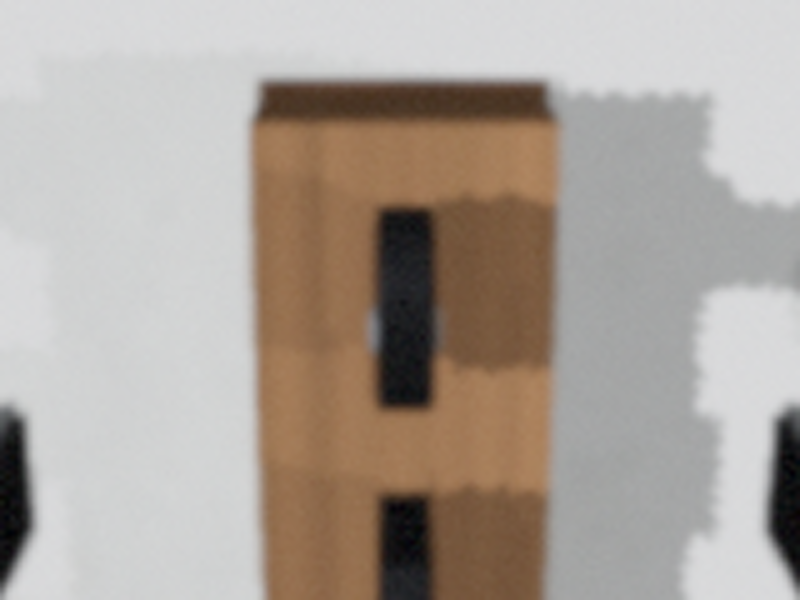

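The crop shows the round key centred at (405,308), within a pixel of its prediction, and aligned with the tool. I'll descend and grip it.

```bash
python3 -m creep '[[1,[-0.05,0,4],0],[0.5,[-0.05,0,7],0],[0,[-0.05,0,8.8],0],[-0.4,[-0.05,0,8.8],0],[-0.4,[-0.05,0,8.8],0],[-0.4,[-0.05,0,8.8],0],[-0.4,[-0.05,0,8.8],0]]' 40
python3 -m creep '[[-1,[0,0,0],0],[-1,[0,0,0],0],[-1,[0,0,0],0],[-1,[0,0,0],0],[-1,[0,0,0],0],[-1,[0,0,0],0]]' 40
```

```text
clock: 4.5
eef_pos: [552.9, 376.5, 63.0]
eef_rot: [3.14, -0.002, 1.269]
wrist_force: [-0.1, -0.7, 0.0]
finger_gap: 49.4
finger_force: 0.0
clock: 5.1
eef_pos: [552.9, 376.1, 61.6]
eef_rot: [3.141, -0.0, 1.269]
wrist_force: [3.9, -1.2, -0.6]
finger_gap: 10.0
finger_force: 40.0
```

```bash
python3 -m creep '[[-1,[0,0,-2],0],[-1,[0,0,-5],0],[-1,[0,0,-9],0],[-1,[0,0,-14],0],[-1,[0,0,-14],0],[-1,[0,0,-14],0],[-1,[0,0,-14],0]]'
python3 - <<'E'
from h import *
s=manip.read_state();print(s["eef_pos"],np.degrees(s["eef_rot"]));p=manip.camera_params("wrist"); im=manip.camera("wrist")
T=s["eef_pos"]; Rt=R.from_euler("xyz",s["eef_rot"]).as_matrix()
O=T+Rt@[0,0,17.6]
u,v=proj(p,O,True).astype(int)
u0,v0=u-80,min(v-60,280); print(u0,v0)
for z in(-20,0,8,17.6,35,50): print(z,(proj(p,T+Rt@[0,0,z],True)-[u0,v0])*5)
cv2.imwrite("pics/w4.png",cv2.resize(im[v0:v0+120,u0:u0+160,::-1],None,fx=5,fy=5,interpolation=cv2.INTER_CUBIC))
d=np.array([522.8,-104.6])-T[:2]; print(d@Rt[:2,:2])
E
```

```text
clock: 5.8
eef_pos: [551.8, 376.0, 199.8]
eef_rot: [-3.14, 0.002, 1.269]
wrist_force: [-0.3, 0.1, -1.0]
finger_gap: 9.7
finger_force: 40.0
[551.83989549 375.99021301 199.80574444] [-1.79897380e+02  1.05162937e-01  7.26983523e+01]
239 177
-20 [401.852405   437.74699433]
0 [401.01745214 358.80562732]
8 [400.72599272 331.46364889]
17.6 [400.40343229 301.33031226]
35 [399.88417296 253.0952454 ]
50 [399.49364422 217.03660187]
[-467.4803311   115.20409581]
```

View pics/w4.png

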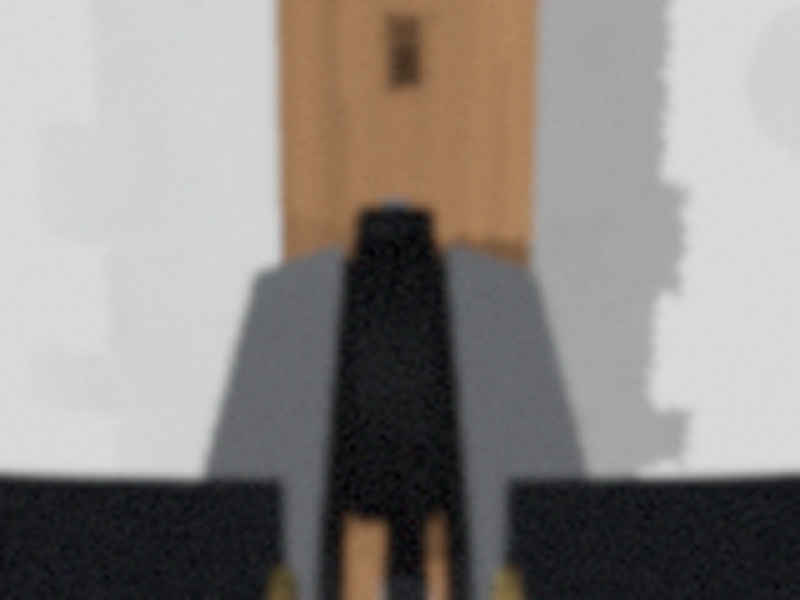

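The crop shows the key held upright between the fingers and its slot empty at (404,50).

```bash
python3 -m creep '[[-1,[-46.75,11.5,0],-1.64],[-1,[-46.75,11.5,0],-1.64],[-1,[-46.75,11.5,0],-1.64],[-1,[-46.75,11.5,0],-1.64],[-1,[-46.75,11.5,0],-1.64],[-1,[-46.75,11.5,0],-1.64],[-1,[-46.75,11.5,0],-1.64],[-1,[-46.75,11.5,0],-1.64],[-1,[-46.75,11.5,0],-1.64],[-1,[-46.75,11.5,0],-1.64],[-1,[-46.75,11.5,0],-1.64],[-1,[-46.75,11.5,0],-1.64]]'
python3 -m creep '[[-1,[0,0,1.5],0],[-1,[0,0,3],0],[-1,[0,0,4.2],0],[-1,[0,0,4.2],0],[-1,[0,0,4.2],0],[-1,[0,0,4.2],0],[-1,[0,0,4.2],0]]'
python3 - <<'E'
from h import *
import pickle
s=manip.read_state();print(s["eef_pos"],np.degrees(s["eef_rot"]));p=manip.camera_params("wrist"); im=manip.camera("wrist")
pickle.dump((s,p,im),open("w5.pkl","wb"))
T=s["eef_pos"]; Rt=R.from_euler("xyz",s["eef_rot"]).as_matrix()
u,v=proj(p,[522.8,-104.6,94],True).astype(int)
u0,v0=u-80,min(v-60,280); print(u0,v0)
print((proj(p,[522.8,-104.6,94],True)-[u0,v0])*5,(proj(p,T+Rt@[0,0,50],True)-[u0,v0])*5)
cv2.imwrite("pics/w5.png",cv2.resize(im[v0:v0+120,u0:u0+160,::-1],None,fx=5,fy=5,interpolation=cv2.INTER_CUBIC))
d=np.array([522.8,-104.6])-T[:2]; print(d@Rt[:2,:2])
# slot in stand relative to key
E
```

```text
clock: 7.05
eef_pos: [522.7, -104.4, 200.4]
eef_rot: [-3.14, -0.0, 1.411]
wrist_force: [1.6, 0.6, -0.8]
finger_gap: 9.9
finger_force: 40.0
clock: 7.75
eef_pos: [523.3, -104.3, 160.0]
eef_rot: [3.141, 0.0, 1.412]
wrist_force: [-0.2, -0.3, -0.6]
finger_gap: 9.6
finger_force: 40.0
[ 523.34631285 -104.26526449  160.03918349] [1.79946872e+02 4.39046889e-03 8.08994337e+01]
238 154
[400.82516959 301.33340486] [404.69654577 332.78633296]
[-0.41693106 -0.48649143]
```

View pics/w5.png

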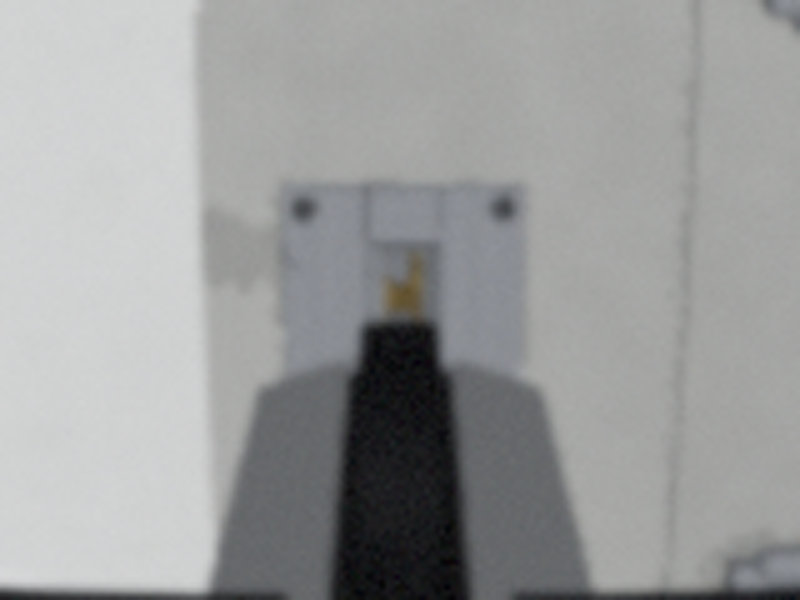

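The crop shows the slot within 1 mm of the tool axis, at u≈403 against 401 predicted. I'll lower the tip into the mouth.

```bash
python3 -m creep '[[-1,[-0.05,-0.02,0.8],0],[-1,[-0.05,-0.02,1.6],0],[-1,[-0.05,-0.02,2.0],0],[-1,[-0.05,-0.02,2.4],0],[-1,[-0.05,-0.02,2.7],0],[-1,[-0.05,-0.02,2.7],0],[-1,[-0.05,-0.02,2.7],0]]' 60
```

```text
clock: 8.5
eef_pos: [522.9, -104.8, 132.4]
eef_rot: [3.142, -0.0, 1.412]
wrist_force: [1.5, -0.5, -2.1]
finger_gap: 10.1
finger_force: 60.0
```

```bash
python3 -m creep '[[-1,[0,0,0.2],0.8],[-1,[0,0,0.4],-0.8],[-1,[0,0,0.6],0.8],[-1,[0,0,0.8],-0.8],[-1,[0,0,1.0],0.8],[-1,[0,0,1.2],-0.8],[-1,[0,0,1.2],0.8],[-1,[0,0,1.2],0]]'
```

```text
clock: 9.3
eef_pos: [523.1, -104.8, 120.7]
eef_rot: [3.141, 0.0, 1.405]
wrist_force: [3.7, -0.3, -1.8]
finger_gap: 9.4
finger_force: 60.0
```

```bash
python3 -m creep '[[-1,[0,0,0.2],0.8],[-1,[0,0,0.4],-0.8],[-1,[0,0,0.6],0.8],[-1,[0,0,0.75],-0.8],[-1,[0,0,0.9],0.8],[-1,[0,0,0.95],-0.8],[-1,[0,0,0.95],0.8],[-1,[0,0,0.95],0],[-1,[0,0,0.95],0],[-1,[0,0,0.95],0]]'
```

```text
clock: 10.3
eef_pos: [523.3, -105.0, 111.5]
eef_rot: [3.14, 0.0, 1.411]
wrist_force: [3.8, -2.7, 4.1]
finger_gap: 9.7
finger_force: 60.0
```

```bash
python3 -m creep '[[-1,[0,0,0.1],0.8],[-1,[0,0,0.2],-0.8],[-1,[0,0,0.2],0.8],[-1,[0,0,0.2],0],[-1,[0,0,0.2],0],[-1,[0,0,0.2],0]]'
python3 - <<'E'
from h import *
import pickle
s=manip.read_state();print(s["eef_pos"],np.degrees(s["eef_rot"]),s["wrist_force"],s["moment"]);p=manip.camera_params("wrist"); im=manip.camera("wrist")
T=s["eef_pos"]; Rt=R.from_euler("xyz",s["eef_rot"]).as_matrix()
u0,v0=238,140
for x,z in((14,17.6),(0,17.6),(-14,17.6)): print((proj(p,T+Rt@[x-.8,0,z],True)-[u0,v0])*5)
cv2.imwrite("pics/w6.png",cv2.resize(im[v0:v0+120,u0:u0+160,::-1],None,fx=5,fy=5,interpolation=cv2.INTER_CUBIC))
E
```

```text
clock: 10.9
eef_pos: [523.6, -105.0, 111.1]
eef_rot: [3.139, 0.0, 1.411]
wrist_force: [-3.2, 0.2, 22.4]
finger_gap: 9.6
finger_force: 60.0
[ 523.5970919  -105.01977988  111.12573488] [1.79841494e+02 2.06928552e-02 8.08447385e+01] [-3.20647131  0.16089739 22.38704367] [-0.01107463  0.72509531 -0.02202073]
[405.87983171 389.63917698]
[405.73216558 493.23695011]
[405.56936393 591.33542929]
```

View pics/w6.png

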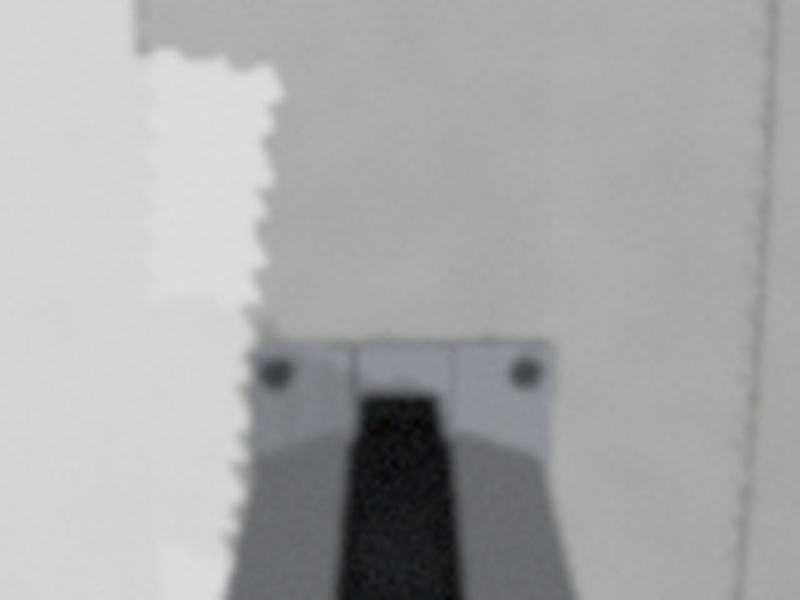

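The crop shows the key's bar down on the plate, and with 22 N of push at TCP z 111.1 the key is home. Next I'll turn it clockwise.

```bash
python3 -m creep '[[-1,[0,0,-0.1],1.5],[-1,[0,0,-0.1],3],[-1,[0,0.02,-0.1],4.5],[-1,[0,0.02,-0.1],6],[-1,[-0.02,0.04,-0.1],7.5],[-1,[-0.02,0.05,-0.1],9],[-1,[-0.02,0.05,-0.1],9]]'
python3 -c "
from cell import manip;s=manip.read_state();print(s['wrist_force'],s['moment'])"
```

```text
clock: 11.65
eef_pos: [523.9, -104.9, 111.3]
eef_rot: [3.14, -0.002, 0.621]
wrist_force: [-0.8, 1.2, 13.1]
finger_gap: 9.2
finger_force: 60.0
[-0.7798849   1.16500402 13.1101959 ] [ 0.3456103   0.07192109 -0.02258279]
```

```bash
python3 -m creep '[[-1,[0,0,0],1.5],[-1,[0,0,0],3],[-1,[0,0,0],4.5],[-1,[0,0,0],6],[-1,[0,0,0],7.5],[-1,[0,0,0],8.5],[-1,[0,0,0],9.2],[-1,[0,0,0],9.2],[-1,[0,0,0],9.2]]'
python3 -c "
from cell import manip;s=manip.read_state();print(s['wrist_force'],s['moment'])"
```

```text
clock: 12.55
eef_pos: [523.8, -104.8, 111.3]
eef_rot: [-3.141, -0.002, -0.177]
wrist_force: [-1.4, 2.4, 13.3]
finger_gap: 9.5
finger_force: 60.0
[-1.44861239  2.42101244 13.30494378] [0.55615068 0.22853266 0.05531531]
```

```bash
python3 -m creep '[[-1,[0,0,-0.1],0.2],[-1,[0,0,-0.3],0.2],[-1,[0.1,0,-0.55],0.2],[-1,[0.2,0,-0.8],0.2],[-1,[0.28,0,-1.05],0.2],[-1,[0.28,0,-1.05],0.2],[-1,[0.28,0,-1.05],0.2]]'
python3 -c "
from cell import manip;s=manip.read_state();print(s['wrist_force'],s['moment'])"
```

```text
clock: 13.25
eef_pos: [525.0, -105.0, 119.7]
eef_rot: [-3.141, 0.004, -0.194]
wrist_force: [-3.3, 4.2, -4.3]
finger_gap: 9.9
finger_force: 60.0
[-3.31267779  4.16636985 -4.3125595 ] [1.09544236 0.72593338 0.05338366]
```

```bash
python3 -m creep '[[-1,[0.15,0,-0.4],0],[-1,[0.33,0,-0.83],0],[-1,[0.5,0,-1.23],0],[-1,[0.71,0,-1.63],0],[-1,[0.9,0,-2.0],0],[-1,[1.1,0,-2.35],0],[-1,[1.1,0,-2.35],0],[-1,[1.1,0,-2.35],0],[-1,[1.1,0,-2.35],0],[-1,[1.1,0,-2.35],0]]'
python3 - <<'E'
from h import *
s=manip.read_state();print(s["eef_pos"],s["wrist_force"],s["moment"])
cv2.imwrite("pics/w7.png",manip.camera("wrist")[...,::-1])
im=manip.camera("side"); p=manip.camera_params("side")
u,v=proj(p,[523,-105,94]).astype(int); print(u,v)
cv2.imwrite("pics/s7.png",cv2.resize(im[v-75:v+75,u-100:u+100,::-1],None,fx=4,fy=4,interpolation=cv2.INTER_CUBIC))
E
```

```text
clock: 14.25
eef_pos: [534.6, -106.6, 142.4]
eef_rot: [-3.14, 0.008, -0.194]
wrist_force: [-10.1, 7.9, -4.1]
finger_gap: 9.1
finger_force: 60.0
[ 534.55360606 -106.56599042  142.41263067] [-10.0750926    7.89755167  -4.14377811] [1.67950195 2.52470745 0.0509996 ]
300 232
```

View pics/s7.png

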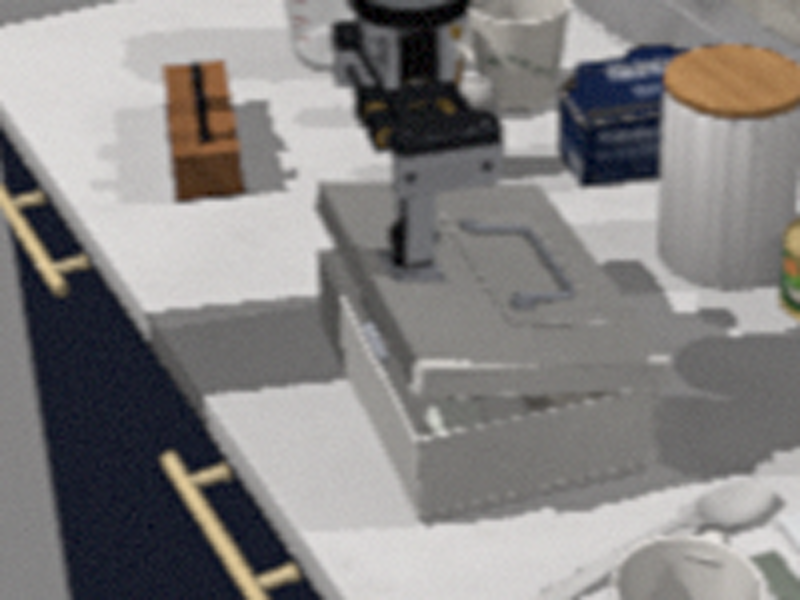

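The side view shows the lid standing open with the fingers on the key only and the other keys still in the stand. I'll ease the side load.

```bash
python3 -m creep '[[-1,[-0.05,-0.04,0],0],[-1,[-0.1,-0.08,0],0],[-1,[-0.1,-0.08,0],0],[-1,[-0.1,-0.08,0],0],[-1,[-0.1,-0.08,0],0]]'
python3 - <<'E'
from h import *
s=manip.read_state();print(s["eef_pos"],s["wrist_force"],s["moment"],s["finger_force"])
im=manip.camera("wrist"); cv2.imwrite("pics/w8.png",im[...,::-1])
E
```

```text
clock: 14.85
eef_pos: [534.4, -106.4, 142.7]
eef_rot: [-3.141, 0.005, -0.194]
wrist_force: [-5.8, 1.9, -6.2]
finger_gap: 9.9
finger_force: 60.0
[ 534.3782051  -106.37503912  142.72339676] [-5.77278646  1.85429675 -6.21070558] [0.51999805 1.64931053 0.09749787] 59.997499618912116
```

View pics/w8.png

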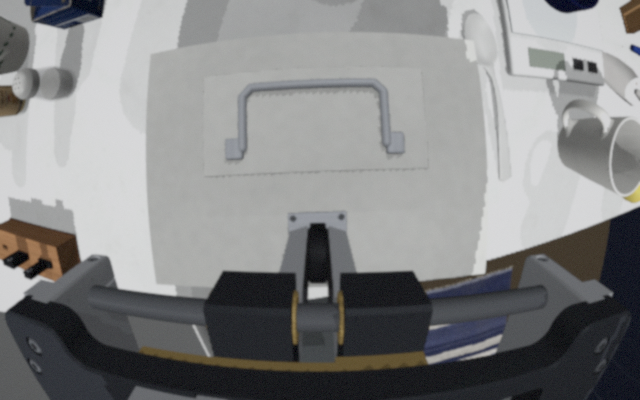

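The wrist view shows the key in the turned lock, with the two visible rear plate screws at (293,217) and (341,216), and the two other keys in the stand. I'll use those screws as a quick check of the lid angle.

```bash
python3 - <<'E'
from h import *
p=manip.camera_params("wrist"); im=cv2.imread("pics/w8.png")
for th in (.12,.16,.2,.24,.28):
    c,s=np.cos(th),np.sin(th); b=np.radians(-9.1); bx=np.array([np.cos(b),np.sin(b),0]); by=np.array([-bx[1],bx[0],0])
    o=[]
    for y in(15.5,-15.5):
        X=np.array([522.8,-104.6,0])+bx*(142-126.5*c+20*s)+by*y+[0,0,74+126.5*s+20*c]
        o.append(proj(p,X,True).round(1))
    print(th,o)
E
```

```text
0.12 [array([294.2, 218.1]), array([339.8, 216.6])]
0.16 [array([293.5, 218.4]), array([340.3, 216.8])]
0.2 [array([292.8, 218.4]), array([340.8, 216.8])]
0.24 [array([292. , 218.1]), array([341.3, 216.4])]
0.28 [array([291.2, 217.4]), array([341.8, 215.7])]
```

```bash
python3 -m creep '[[-1,[0.03,-0.02,-0.15],0],[-1,[0.03,-0.02,-0.3],0],[-1,[0.03,-0.02,-0.3],0],[-1,[0.03,-0.02,-0.3],0],[-1,[0.03,-0.02,-0.3],0],[-1,[0.03,-0.02,-0.3],0],[-1,[0.03,-0.02,-0.3],0],[-1,[0.03,-0.02,-0.3],0]]' && python3 -c "
from cell import manip;print(manip.sign_off())"
```

```text
clock: 15.7
eef_pos: [535.3, -106.5, 146.2]
eef_rot: [3.141, 0.003, -0.194]
wrist_force: [-7.0, 0.2, -6.7]
finger_gap: 9.5
finger_force: 60.0
the job is handed in; nothing more can be done
None
```

I handed the job in at 15.7 s with the round key home, turned about 92° clockwise and still gripped, holding the lid open by an estimated 0.23 rad (front edge up about 4 cm); the other two keys are in the stand and nothing was knocked over in the last views, but the sign-off returned no verdict.

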